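Load the instrument cleaner and start it with the hold-to-start toggle

ROBOT

A 7-joint arm with a two-finger parallel gripper is mounted at the origin on the work surface. World frame = base frame: x ahead of the robot, y to its left, z up, the work surface at z = 0. Lengths are in m, angles in rad, forces in N, time in s.
With the tool pointing down it reaches from about 0.425 to 0.875 m from the base axis. Payload 4.7 kg.
Tool frame: the origin (TCP) lies midway between the tips of the shut fingers; the grasp point (between the pads) lies 19 mm behind it (ctrl.grip_depth is the distance from the TCP to the grasp point, in m); z points along the fingers, y is the direction in which the jaws open and shut (so a half turn about z gives the same grasp; the last joint's range is limited). The gripper opens to 87 mm and grips with 3 to 60 N. Pads are 19 mm wide; open, the fingers measure 117 mm over their backs; the gripper's body (75 mm by 190 mm) begins 51 mm behind the grasp point.
Start: joints at [1.241, 0.321, -0.07, 1.45, 0.023, 1.371, -0.057], TCP at [0.219, -0.612, 0.223] pointing down, gripper open.
Joint ranges: [-2.86, 2.86], [-0.3, 2.09], [-1.38, 1.24], [0.06, 2.45], [-1.56, 4.7], [0.09, 2.05], [-2.69, 2.69]. Speed limits (rad/s): [2.57, 2.57, 3.14, 3.14, 3.14, 3.14, 3.14].

INTERFACE

Orientations are given as a rotation vector (axis times angle).
In Python, from bench import ctrl gives the robot as it stands. The module is installed in compiled form; this text tells all that it offers.
- The arm moves only by the shell command python3 -m inch 'ROWS' [FORCE]. ROWS is JSON, a list of rows, each a list of 5 numbers: the opening, from -1 (shut) to 1 (fully open), so that 0 is half open, then the shift along the tool's x, y, z in mm, then the turn about the tool's z in rad. In form: [[fingers, tx, ty, tz, twist], ...]. A call has 1 to 5 rows; each row shifts and turns the pose as measured when the row begins, along the tool's axes as they then stand; what a row does not reach is not made up. A row lasts 1/8 s, in which the tool goes at most 62.5 mm and 10.7 degrees, less where a joint would pass 70% of its speed; a pose out of reach is approached as far as the arm can. A call is refused whole if a number of a shift passes 62.5 or a number of a turn 0.188, either way. A call with a gripper value outside its range is refused whole. The fingers move at their own pace and stop on an object; FORCE is the grip in N (left out, the last holds). Time passes only in rows, so rows that do not move let the fingers close. It gives the time, the measured TCP pose, the force and the opening at its end, in the units of the state.
- ctrl.get_state(): the state, without advancing time (a new reading comes with each control period).
- ctrl.get_image(name): name is "scene" or "top" or "wrist"; returns a dict with "color" (420x560x3 uint8, red, green, blue), "range_z" (420x560 float32, m along the optical axis (not along the pixel's ray), 0 where there is no reading), "K" (3x3 intrinsics, pixels), "distortion" ([k1, k2, p1, p2, k3] as OpenCV has them; the pictures are not rectified), "R" (3x3) and "t" (3): a world point X has camera coordinates R X + t. Camera axes: x right, y down, z forward; pixel columns grow to the right and rows downward; lengths in m; the calibration is good to about 2 mm. A picture is of the moment at which its call begins.
- ctrl.close_job(): hands the job in, once; it reports no verdict.
The state is a dict: "time": time; "joint_positions": joint angles; "qd": joint speeds; "joint_torque": joint torques, N m; "position": TCP position; "tool_rot": TCP orientation; "ft_force": force on the tool from outside, world axes, zero at the start; "torque": the same for the moment, N m; "grip_width": opening from 0.0 (shut) to 1.0 (fully open).
Only numpy, scipy, OpenCV 4.12 (cv2) and the standard library are available. Lean on these libraries where they do the work, as an engineer would, in place of code of your own. Each camera call takes 0.05 s, during which the arm holds its last target. There are 200 camera calls.

TASK

Set the blue instrument cassette down flat inside the open cleaner (place it, do not drop it; leave the grey cassette and the other things where they are), then swing the cleaner's lid gently shut without slamming it. With the lid shut, push the black toggle on the switch box all the way to its green side, keep it there for a good second, and let it go so that it springs back upright; never push it to the red side.

Things in the scene. Friction and masses are not known exactly. Their poses are not given: they have to be found in the camera images.
- cleaner: fixed white benchtop cleaner, open tub 260 (x) x 180 (y) x 115 mm high; position varies, yaw within 0.2 rad. Origin: centre of its underside, z up. Tub opening 200 (x) x 126 (y) mm, centred; inner floor 40 mm, rim 115 mm above the table. The lid's hinge axis runs along x, 90 mm to +y of the origin, 116 mm above the table; the lid stands open there
- tub_floor (a point): centre of the tub's inner floor, 40 mm above the cleaner's origin; axes as the cleaner's
- lid (a joint): lid angle, rad: 0 shut (flat on the rim), 1.57 upright, 1.75 stop; starts at 1.45 to 1.7. Steel frame 250 mm along the hinge, 12 mm thick, clear window, reaching 165 mm from the hinge; a blue lip 110 mm wide, 12 mm thick, mid free edge, reaches 200 mm. 0.25 kg; the stiff hinge (0.33 N m friction) holds it at any angle, so it must be pushed all the way down (2 to 3 N at the lip)
- lid_hinge (a point): point on the lid's outer face (upper when shut) at the hinge line, mid-width: 12 mm from the hinge axis. Axes turn with the lid: shut, they are the cleaner's; the lid extends along its -y, its outer face looks along its +z
- lid_lip (a point): point on the outer face of the lid's blue lip, mid-width, 185 mm from the hinge; axes as lid_hinge
- cassette_blue: loose blue cassette, 140 (x) x 60 (y) x 30 mm block, perforated top, 0.25 to 0.5 kg. Origin: centre of its underside, z up. Above it a steel carrying bar along x: 90 mm long, 14 mm wide (y), 12 mm thick, top 62 mm and bottom 50 mm above the underside, on two posts 74 mm apart inside, centred. Lying flat in the tub it fits under the shut lid
- cassette_grey: a grey cassette of the same shape with the same bar, lying beside the blue one; which of the two places is whose varies. To be left alone
- switch_box: fixed grey box 100 x 100 x 42 mm; origin: centre of its underside, z up; its position varies and its yaw varies within 1.2 rad. A green stripe on its top marks its +y side, a red stripe its -y side. The toggle stands in the middle of its top
- toggle (a joint): toggle angle, rad: 0 upright (spring-centred), positive towards the green stripe (box's +y), stops at +0.45 and -0.45. The spring (0.6 N m/rad) takes about 4 N near the top to reach the stop; let go, it is upright again in 0.3 s. Pivot on the box's vertical axis, 45 mm above the table, its axis along the box's x
- toggle_tip (a point): centre of the toggle's top, 85 mm above its pivot (130 mm above the table when upright). The top 50 mm is a black paddle with a yellow band, 32 mm wide (box's x), 16 mm thick (box's y); below it a 12 mm shaft. Axes turn with the toggle; those of the box when upright
- brush: green-handled brush lying on the table, 160 mm long; bystander
- detergent: white bottle, 66 mm across, 190 mm high; bystander at the back
- bowl: steel bowl, 100 mm across, 45 mm high; bystander
- jar: amber jar, 70 mm across, 90 mm high; bystander at the back
- forceps: steel forceps lying on the table, 110 mm long, 8 mm thick; bystander
Things that resemble listed ones, but are neither listed nor needed, are in the scene too. Of the things that look like the cassette_blue, the larger one is meant.

How it is judged:
By the outcome, as a careful person would: the job done as asked, in the order asked, and still so for the second after the job is handed in, with the robot touching nothing.
It also fails if it takes over 69 s, if anything falls off the work surface, if the arm or the gripper's body presses on something with over 40 N, if the wrist force passes 120 N, or if a joint passes its speed limit or range.

## Working session

There is one attempt and no reset: what is moved stays moved. The work goes in short steps, Python scripts to look and compute and a shell command to move; the robot and the scene stay as the last step left them, time stands still between calls to the robot, and variables do not carry over. Pictures are saved under pics/ and viewed, about 8 in all and at most 12, crops included, and the job is handed in when it is done.

```bash
mkdir -p pics
cat > h.py <<'E'
import numpy as np, cv2, pickle
from scipy.spatial.transform import Rotation as Ro
from bench import ctrl
def grab(n, save=None):
    im=ctrl.get_image(n)
    if save:
        cv2.imwrite('pics/'+save+'.png', cv2.cvtColor(im['color'],cv2.COLOR_RGB2BGR))
        pickle.dump(im,open('pics/'+save+'.pkl','wb'))
    return im
def load(s): return pickle.load(open('pics/'+s+'.pkl','rb'))
def cloud(im):
    h,w=im['range_z'].shape
    u,v=np.meshgrid(np.arange(w),np.arange(h))
    p=np.stack([u,v],-1).reshape(-1,1,2).astype(np.float64)
    n=cv2.undistortPoints(p,np.array(im['K'],float),np.array(im['distortion'],float)).reshape(h,w,2)
    z=im['range_z'][...,None]
    c=np.concatenate([n*z,z],-1)
    X=(c-np.array(im['t']).ravel())@np.array(im['R'])
    X[im['range_z']<=0]=np.nan
    return X
def proj(im,P):
    r=cv2.Rodrigues(np.array(im['R'],float))[0]
    return cv2.projectPoints(np.array(P,float).reshape(-1,1,3),r,np.array(im['t'],float),np.array(im['K'],float),np.array(im['distortion'],float))[0].reshape(-1,2)
def st():
    s=ctrl.get_state(); 
    print('t',s['time'],'p',np.round(s['position'],4),'R',np.round(Ro.from_rotvec(s['tool_rot']).as_matrix(),3).tolist(),'F',np.round(s['ft_force'],2),'w',round(float(s['grip_width']),3)); return s
def rows(target):  # shift in tool axes, mm
    s=ctrl.get_state(); R=Ro.from_rotvec(s['tool_rot']).as_matrix()
    return np.round(R.T@(np.array(target)-s['position'])*1000,1)
E
python3 - <<'E'
from h import *
a=grab('scene','s0');b=grab('top','t0')
img=np.hstack([cv2.imread('pics/s0.png'),cv2.imread('pics/t0.png')])
for n in 's0','t0':
    im=load(n); print(n,np.round(im['t'],3).ravel(), np.round(-np.array(im['R']).T@np.array(im['t']).ravel(),3), (im['range_z']>0).mean())
st()
E
```

```text
s0 [-0.346 -0.17   1.606] [ 1.073 -0.812  0.958] 0.9959651360544217
t0 [-0.128  0.528  1.138] [ 0.362 -0.107  1.204] 0.9958460884353741
t 0.1 p [ 0.2189 -0.6115  0.2216] R [[0.941, 0.337, -0.001], [0.337, -0.941, 0.002], [-0.0, -0.002, -1.0]] F [ 0.58  0.07 -0.06] w 0.997
```

View pics/s0.png

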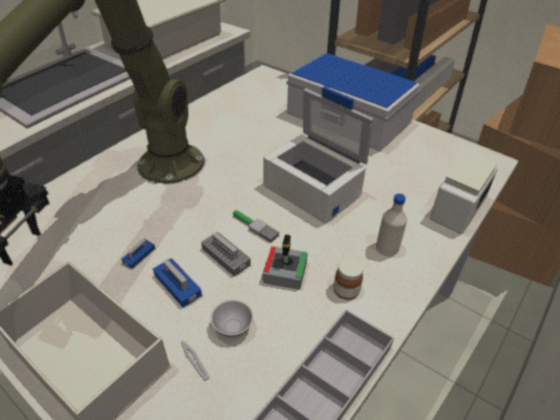

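View pics/t0.png

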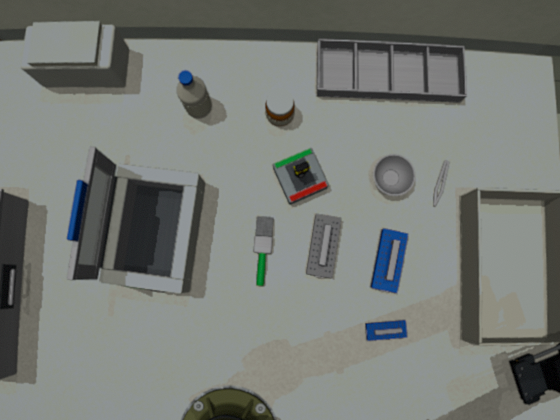

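The top view shows these candidates for the blue cassette: the large one at (390,260), a small blue look-alike at (386,330), and the grey one at (324,246). I choose the large one at (390,260). The cleaner is at (150,230) with its lid open on the left (+y). The switch box is at (301,176), with its green side up (+x) and red side down.

Run:
```python
from h import *
im=load('t0');X=cloud(im);c=im['color'].astype(int);r,g,b=c[...,0],c[...,1],c[...,2]
hsv=cv2.cvtColor(im['color'],cv2.COLOR_RGB2HSV)
blue=((hsv[...,0]>100)&(hsv[...,0]<130)&(hsv[...,1]>120)).astype(np.uint8)
green=((hsv[...,0]>45)&(hsv[...,0]<85)&(hsv[...,1]>120)).astype(np.uint8)
red=(((hsv[...,0]<8)|(hsv[...,0]>172))&(hsv[...,1]>140)).astype(np.uint8)
for nm,m in(('blue',blue),('green',green),('red',red)):
    n,l,s,ce=cv2.connectedComponentsWithStats(m)
    for i in range(1,n):
        if s[i,4]>60:
            P=X[l==i]; rc=cv2.minAreaRect(P[:,:2][np.isfinite(P[:,0])].astype(np.float32))
            print(nm,ce[i].round(),s[i,4],'med',np.nanmedian(P,0).round(3),'z',np.nanpercentile(P[:,2],[5,95]).round(3),'rect',np.round(rc[0],3),np.round(rc[1],3),round(rc[2],1))
def rect(nm,m):
    P=X[m];rc=cv2.minAreaRect(P[:,:2].astype(np.float32));print(nm,m.sum(),np.round(rc[0],3),np.round(rc[1],3),round(rc[2],1),'z',np.median(P[:,2]).round(4))
    return P
v,u=np.mgrid[:420,:560]
def box(a,b_,c_,d): return (u>a)&(u<b_)&(v>c_)&(v<d)
z=X[...,2]
rect('cass blue bar',box(365,415,220,300)&(z>.052)&(z<.07))
rect('grey bar',box(300,350,205,285)&(z>.052)&(z<.07))
rect('cass blue top',box(365,415,220,300)&(z>.022)&(z<.07))
rect('box top',box(260,340,140,210)&(z>.035)&(z<.05))
rect('paddle',box(260,340,140,210)&(z>.08)&(z<.15))
rect('rim',box(95,210,155,300)&(z>.108)&(z<.12))
rect('tubfloor',box(95,210,155,300)&(z>.035)&(z<.046))
P=rect('lid',box(60,125,140,285)&(z>.14)&(z<.33))
print('table',np.median(z[box(220,255,300,380)]).round(4), 'lid pts top',P[P[:,2].argsort()[-5:]].round(3).tolist())
# plane of lid
d=P-P.mean(0);_,_,V=np.linalg.svd(d,full_matrices=False);print('lid normal',V[2].round(3))
```

```text
blue [185.  77.] 157 med [0.771 0.104 0.191] z [0.184 0.194] rect [0.772 0.104] [0.028 0.026] 12.6
blue [ 77. 211.] 643 med [0.47  0.26  0.315] z [0.291 0.319] rect [0.472 0.261] [0.012 0.107] 84.1
blue [388. 260.] 1264 med [ 0.411 -0.348  0.031] z [0.027 0.035] rect [ 0.413 -0.353] [0.061 0.139] 79.2
blue [385. 330.] 520 med [ 0.258 -0.347  0.021] z [0.017 0.025] rect [ 0.254 -0.35 ] [0.039 0.091] 5.7
green [293. 158.] 198 med [ 0.64  -0.127  0.046] z [0.042 0.05 ] rect [ 0.64  -0.127] [0.013 0.089] 25.3
green [261. 269.] 221 med [ 0.385 -0.061  0.019] z [0.015 0.023] rect [ 0.385 -0.061] [0.016 0.074] 87.4
red [308. 191.] 217 med [ 0.564 -0.163  0.046] z [0.042 0.05 ] rect [ 0.564 -0.163] [0.013 0.088] 25.5
cass blue bar 284 [ 0.412 -0.354] [0.015 0.091] 79.3 z 0.0621
grey bar 264 [ 0.442 -0.203] [0.014 0.09 ] 82.1 z 0.0628
cass blue top 1652 [ 0.413 -0.355] [0.063 0.143] 79.6 z 0.0315
box top 1627 [ 0.602 -0.145] [0.099 0.101] 25.3 z 0.0449
paddle 169 [ 0.603 -0.145] [0.018 0.033] 26.3 z 0.1283
rim 4658 [0.465 0.179] [0.183 0.262] 85.0 z 0.1159
tubfloor 4107 [0.461 0.166] [0.156 0.254] 85.0 z 0.0416
lid 4021 [0.472 0.264] [0.017 0.25 ] 84.7 z 0.2428
table nan lid pts top [[0.506, 0.255, 0.321], [0.504, 0.262, 0.321], [0.456, 0.261, 0.321], [0.434, 0.265, 0.321], [0.515, 0.254, 0.321]]
lid normal [0.095 0.994 0.045]
```

```bash
python3 -m inch '[[1,0,0,0,0.177],[1,0,0,0,0.177],[1,0,0,0,0.177]]'
python3 - <<'E'
from h import *
st();print(rows([.412,-.354,.17]))
im=load('t0');c=cv2.cvtColor(im['color'],cv2.COLOR_RGB2BGR)[200:350,290:430]
cv2.imwrite('pics/crop.png',cv2.resize(c,None,fx=4,fy=4,interpolation=cv2.INTER_CUBIC))
# lid angle from cloud
X=cloud(im);v,u=np.mgrid[:420,:560];z=X[...,2]
P=X[(u>60)&(u<125)&(v>140)&(v<285)&(z>.14)&(z<.33)]
ey=np.array([.092,.996]);s=(P[:,:2]-[.465,.178])@ey
print(np.polyfit(z[(u>60)&(u<125)&(v>140)&(v<285)&(z>.14)&(z<.33)],s,1), [ (zz,np.percentile(s[abs(P[:,2]-zz)<.01],[5,50,95]).round(3)) for zz in (.15,.2,.25,.31)])
E
```

```text
time: 0.48
position: [0.2184, -0.6105, 0.2194]
tool_rot: [-3.12, 0.319, 0.004]
ft_force: [-0.5, 0.6, -0.4]
grip_width: 1.0
t 0.475 p [ 0.2184 -0.6105  0.2194] R [[0.979, -0.202, -0.002], [-0.202, -0.979, 0.005], [-0.003, -0.005, -1.0]] F [-0.51  0.55 -0.38] w 1.0
[ 137.9 -290.1   50.4]
[-0.04521708  0.09644938] [(0.15, array([0.088, 0.09 , 0.092])), (0.2, array([0.085, 0.087, 0.089])), (0.25, array([0.082, 0.085, 0.086])), (0.31, array([0.079, 0.082, 0.09 ]))]
```

View pics/crop.png

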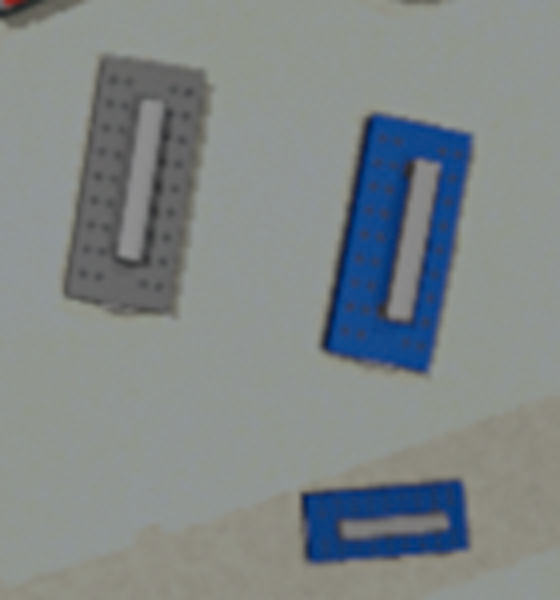

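The crop confirms the large blue cassette with its bar at crop (410,240). The small look-alike is at (385,520).

```bash
python3 -m inch '[[1,24,-50,9,0],[1,24,-50,9,0],[1,24,-50,9,0],[1,24,-50,9,0],[1,24,-50,9,0]]'; python3 -m inch '[[1,16,-36,5,0],[1,0,0,0,0]]'
python3 - <<'E'
from h import *
s=st();im=grab('wrist','w1');X=cloud(im);z=X[...,2]
m=(z>.054)&(z<.07)&(np.hypot(X[...,0]-.412,X[...,1]+.354)<.06)
P=X[m];rc=cv2.minAreaRect(P[:,:2].astype(np.float32));print(m.sum(),rc,np.median(z[m]))
print(rows([.412,-.354,.037]))
E
```

```text
time: 1.1
position: [0.3865, -0.3882, 0.1712]
tool_rot: [-3.119, 0.339, 0.009]
ft_force: [0.4, -1.1, 0.2]
grip_width: 1.004
time: 1.35
position: [0.4134, -0.3493, 0.1646]
tool_rot: [-3.117, 0.324, 0.011]
ft_force: [-0.5, -1.2, 0.9]
grip_width: 1.002
t 1.35 p [ 0.4134 -0.3493  0.1646] R [[0.979, -0.206, -0.006], [-0.206, -0.979, 0.008], [-0.008, -0.007, -1.0]] F [-0.52 -1.19  0.86] w 1.002
1542 ((0.41305431723594666, -0.35488250851631165), (0.014024719595909119, 0.08737936615943909), 79.38337707519531) 0.06139165091041185
[  1.5   3.4 127.8]
```

View pics/w1.png

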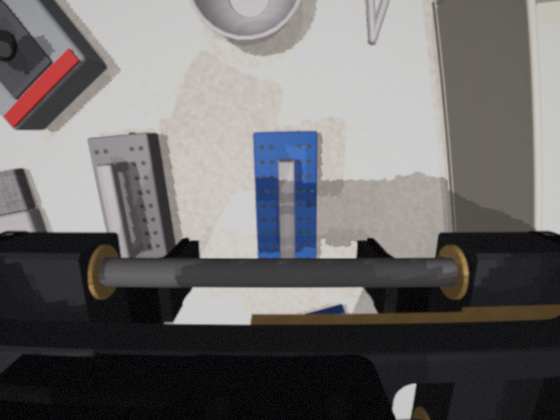

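The wrist view shows the blue cassette's bar at (288,210), between the fingers (170 and 385), well aligned. The wide gripper body lies along the jaw axis.

```bash
python3 -m inch '[[1,2,5,40,-0.02],[1,0,0,40,0],[1,0,0,30,0],[1,0,0,15,0],[1,0,0,0,0]]' 30;  python3 - <<'E'
from h import *
st();print(rows([.413,-.3545,.037]))
E
```

```text
time: 2.02
position: [0.4079, -0.3643, 0.0375]
tool_rot: [-3.125, 0.314, 0.011]
ft_force: [-0.2, 0.3, 0.2]
grip_width: 1.004
t 2.025 p [ 0.4079 -0.3643  0.0375] R [[0.98, -0.199, -0.007], [-0.199, -0.98, 0.002], [-0.007, -0.0, -1.0]] F [-0.17  0.26  0.16] w 1.004
[  3.1 -10.6   0.4]
```

```bash
python3 -m inch '[[1,3,-10,0,0],[1,0,0,0,0]]';  python3 - <<'E'
from h import *
st();print(rows([.413,-.3545,.037]))
E
```

```text
time: 2.28
position: [0.4143, -0.3559, 0.0397]
tool_rot: [3.125, -0.315, -0.006]
ft_force: [0.5, -0.1, 2.0]
grip_width: 0.998
t 2.275 p [ 0.4143 -0.3559  0.0397] R [[0.98, -0.2, -0.004], [-0.2, -0.98, -0.0], [-0.004, 0.001, -1.0]] F [ 0.47 -0.12  1.99] w 0.998
[-1.6 -1.1  2.7]
```

```bash
python3 -m inch '[[-1,-1,-1,2,0],[-1,0,0,0,0],[-1,0,0,0,0],[-1,0,0,0,0],[-1,0,0,0,0]]' 30; python3 -m inch '[[-1,0,0,-20,0],[-1,0,0,-30,0],[-1,0,0,-40,0],[-1,0,0,-40,0],[-1,0,0,-40,0]]'
python3 - <<'E'
from h import *
st()
C=np.array([.465,.178]);ey=np.array([.092,.996]);p=C-.025*ey;print(p,rows([*p,.205]))
E
```

```text
time: 2.9
position: [0.4145, -0.3555, 0.0395]
tool_rot: [3.123, -0.314, -0.002]
ft_force: [0.0, 0.9, 0.2]
grip_width: 0.519
time: 3.52
position: [0.4123, -0.3534, 0.2099]
tool_rot: [-3.123, 0.314, 0.014]
ft_force: [1.4, -0.6, 0.2]
grip_width: 0.02
t 3.525 p [ 0.4123 -0.3534  0.2099] R [[0.98, -0.199, -0.009], [-0.199, -0.98, 0.003], [-0.009, -0.001, -1.0]] F [ 1.38 -0.61  0.23] w 0.02
[0.4627 0.1531] [ -51.5 -506.3    6.1]
```

The fingers were still closing when I lifted, so I missed the bar. I'll open again and check that the cassette hasn't moved.

```bash
python3 -m inch '[[1,0,0,0,0],[1,0,0,0,0],[1,0,0,0,0],[1,0,0,0,0],[1,0,0,0,0]]'; python3 -m inch '[[1,0,0,0,0],[1,0,0,0,0],[1,0,0,0,0],[1,0,0,0,0],[1,0,0,0,0]]'
python3 - <<'E'
from h import *
for n in('top','wrist'):
    X=cloud(grab(n,n[0]+'2'));z=X[...,2]
    m=(z>.054)&(z<.07)&(np.hypot(X[...,0]-.412,X[...,1]+.354)<.06)
    if m.sum()>20:
        P=X[m];print(m.sum(),cv2.minAreaRect(P[:,:2].astype(np.float32)))
st();print(rows([.413,-.3545,.037]))
E
```

```text
time: 4.15
position: [0.4124, -0.3536, 0.2099]
tool_rot: [-3.124, 0.315, 0.013]
ft_force: [0.1, 0.7, 0.0]
grip_width: 0.501
time: 4.78
position: [0.4122, -0.3534, 0.2093]
tool_rot: [-3.123, 0.315, 0.015]
ft_force: [1.0, -0.1, -0.0]
grip_width: 0.983
89 ((0.38851362466812134, -0.35057762265205383), (0.01491208653897047, 0.04231654480099678), 76.7384262084961)
1191 ((0.41216984391212463, -0.3545931875705719), (0.01400239672511816, 0.0893118754029274), 79.41141510009766)
t 4.875 p [ 0.4122 -0.3534  0.2093] R [[0.98, -0.199, -0.009], [-0.199, -0.98, 0.003], [-0.01, -0.001, -1.0]] F [-0.57  0.73 -0.47] w 0.997
[  2.6   1.2 172.3]
```

The cassette hasn't moved. I'll try again and give the fingers more closing time.

```bash
python3 -m inch '[[1,1,1,45,0],[1,0,0,45,0],[1,0,0,40,0],[1,0,0,25,0],[1,0,0,14,0]]'; python3 -m inch '[[1,0,0,0,0]]'
python3 - <<'E'
from h import *
st();print(rows([.413,-.3545,.037]))
E
```

```text
time: 5.5
position: [0.4138, -0.3561, 0.0383]
tool_rot: [3.124, -0.315, -0.006]
ft_force: [0.1, 0.3, 0.3]
grip_width: 0.997
time: 5.62
position: [0.4133, -0.3557, 0.0375]
tool_rot: [3.125, -0.315, -0.008]
ft_force: [0.1, -0.3, -0.4]
grip_width: 1.0
t 5.625 p [ 0.4133 -0.3557  0.0375] R [[0.98, -0.2, -0.005], [-0.2, -0.98, -0.0], [-0.005, 0.001, -1.0]] F [ 0.1  -0.31 -0.38] w 1.0
[-0.5 -1.1  0.5]
```

```bash
python3 -m inch '[[-1,0,-1,0,0],[-1,0,0,0,0],[-1,0,0,0,0],[-1,0,0,0,0],[-1,0,0,0,0]]' 30; python3 -m inch '[[-1,0,0,0,0],[-1,0,0,0,0],[-1,0,0,0,0],[-1,0,0,0,0],[-1,0,0,0,0]]'; python3 -m inch '[[-1,0,0,0,0],[-1,0,0,0,0],[-1,0,0,0,0]]'
```

```text
time: 6.25
position: [0.416, -0.3566, 0.0416]
tool_rot: [3.121, -0.315, 0.001]
ft_force: [0.1, -0.1, 0.6]
grip_width: 0.519
time: 6.88
position: [0.4159, -0.3567, 0.0416]
tool_rot: [3.121, -0.315, 0.001]
ft_force: [0.3, 0.6, -0.0]
grip_width: 0.157
time: 7.25
position: [0.4159, -0.3567, 0.0415]
tool_rot: [3.121, -0.316, 0.001]
ft_force: [-0.2, 0.6, -0.7]
grip_width: 0.16
```

```bash
python3 -m inch '[[-1,0,0,-15,0],[-1,0,0,-30,0],[-1,0,0,-40,0],[-1,0,0,-45,0],[-1,0,0,-45,0]]' 40
python3 - <<'E'
from h import *
st()
C=np.array([.465,.178]);ey=np.array([.092,.996]);p=C-.025*ey;print(p,rows([*p,.215]))
E
```

```text
time: 7.88
position: [0.4121, -0.3526, 0.2177]
tool_rot: [-3.122, 0.314, 0.017]
ft_force: [-0.1, -1.1, -4.2]
grip_width: 0.157
t 7.875 p [ 0.4121 -0.3526  0.2177] R [[0.98, -0.199, -0.01], [-0.199, -0.98, 0.005], [-0.011, -0.002, -1.0]] F [-0.06 -1.06 -4.2 ] w 0.157
[0.4627 0.1531] [ -51.1 -505.6    4.5]
```

```bash
python3 -m inch '[[-1,5,-45,0,0],[-1,-7,-50,0,-0.02],[-1,-7,-50,0,-0.02],[-1,-7,-50,0,-0.02],[-1,-7,-50,0,-0.02]]'; python3 -m inch '[[-1,0,-50,0,-0.01],[-1,0,-50,0,0],[-1,0,-40,0,0],[-1,0,-30,0,0],[-1,0,0,0,0]]';python3 - <<'E'
from h import *
st()
C=np.array([.465,.178]);ey=np.array([.092,.996]);p=C-.025*ey;print(p,rows([*p,.215]))
E
```

```text
time: 8.5
position: [0.4339, -0.1059, 0.2249]
tool_rot: [3.132, -0.198, -0.002]
ft_force: [1.5, 0.5, -2.9]
grip_width: 0.157
time: 9.12
position: [0.4513, 0.0741, 0.2268]
tool_rot: [3.131, -0.166, 0.001]
ft_force: [-0.2, -0.7, -2.6]
grip_width: 0.157
t 9.125 p [0.4513 0.0741 0.2268] R [[0.994, -0.106, 0.001], [-0.106, -0.994, -0.006], [0.001, 0.006, -1.0]] F [-0.23 -0.75 -2.6 ] w 0.157
[0.4627 0.1531] [  3.  -79.8  11.3]
```

```bash
python3 -m inch '[[-1,1,-35,8,-0.01],[-1,1,-30,8,0],[-1,0,-13,5,0],[-1,0,0,0,0]]';python3 - <<'E'
from h import *
st()
C=np.array([.465,.178]);ey=np.array([.092,.996]);p=C-.025*ey;print(rows([*p,.082]))
for n in('top','wrist'):
    im=grab(n,n[0]+'3');X=cloud(im);z=X[...,2]
    hsv=cv2.cvtColor(im['color'],cv2.COLOR_RGB2HSV);b=(hsv[...,0]>100)&(hsv[...,0]<130)&(hsv[...,1]>120)&(z>.1)&(z<.26)
    print(n,b.sum())
    if b.sum()>50:
        P=X[b];print(cv2.minAreaRect(P[:,:2].astype(np.float32)),np.median(P,0))
cv2.imwrite('pics/tw3.png',np.vstack([cv2.imread('pics/t3.png')[100:350,:400],cv2.imread('pics/w3.png')[:330,80:480]]))
E
```

```text
time: 9.62
position: [0.461, 0.1488, 0.2055]
tool_rot: [3.126, -0.157, 0.002]
ft_force: [0.7, -0.6, -2.6]
grip_width: 0.156
t 9.625 p [0.461  0.1488 0.2055] R [[0.995, -0.1, 0.001], [-0.1, -0.995, -0.011], [0.002, 0.011, -1.0]] F [ 0.67 -0.62 -2.55] w 0.156
[  1.1  -5.9 123.4]
top 1223
((0.5872971415519714, 0.13804690539836884), (0.06272964924573898, 0.4015852212905884), 85.03133392333984) [0.43169959 0.13203983 0.19442492]
wrist 8352
((0.4729079306125641, 0.1482330709695816), (0.059707775712013245, 0.10704177618026733), 84.13638305664062) [0.50372877 0.14461901 0.19375722]
```

View pics/tw3.png

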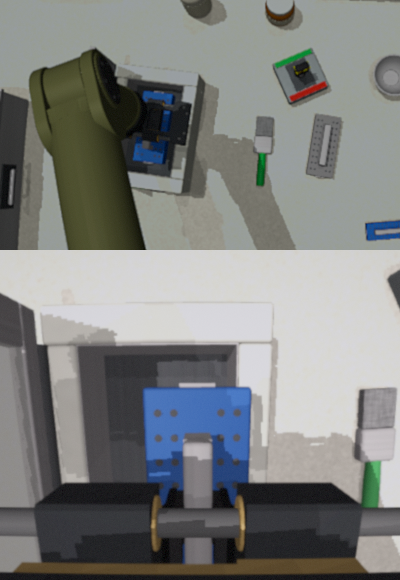

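The wrist view (lower half) shows the blue cassette hanging over the tub opening, (145–250, 390+) inside walls at (80–235). The forearm passes over the lid side, so I'll check clearance for the descent.

```bash
python3 - <<'E'
from h import *
im=grab('scene','s3');X=cloud(im);Y=cloud(load('t3'))
for nm,Q in(('scene',X),('top',Y)):
    for x0 in np.arange(.3,.66,.05):
        for y0 in (.20,.23,.26,.29,.32):
            m=(abs(Q[...,0]-x0)<.025)&(abs(Q[...,1]-y0)<.015)&(Q[...,2]>.33)
            if m.sum()>5: print(nm,round(x0,2),y0,m.sum(),np.nanpercentile(Q[...,2][m],[1,99]).round(3))
print(np.round(ctrl.get_state()['joint_positions'],3))
E
cp pics/s3.png pics/s3v.png
```

```text
scene 0.5 0.2 95 [0.333 0.6  ]
top 0.45 0.2 256 [0.607 0.623]
top 0.5 0.2 104 [0.581 0.612]
[ 0.387  0.007 -0.754  1.847  0.017  1.292 -2.046]
```

View pics/s3.png

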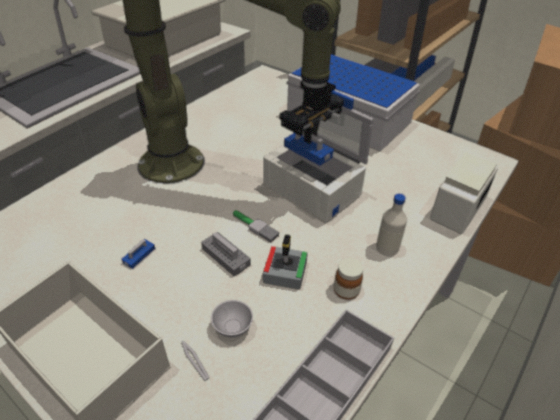

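The scene view shows the cassette over the tub at (308,148), with the lid behind it at (350,130). The forearm is high (z≈0.6), so the descent is clear.

```bash
python3 -m inch '[[-1,1,-6,25,0],[-1,0,0,25,0],[-1,0,0,25,0],[-1,0,0,15,0],[-1,0,0,0,0]]';python3 - <<'E'
from h import *
st()
C=np.array([.465,.178]);ey=np.array([.092,.996]);p=C-.025*ey;print(rows([*p,.082]))
E
```

```text
time: 10.4
position: [0.4663, 0.1458, 0.1158]
tool_rot: [3.122, -0.176, 0.012]
ft_force: [0.5, -0.5, -3.2]
grip_width: 0.155
t 10.4 p [0.4663 0.1458 0.1158] R [[0.994, -0.113, 0.007], [-0.112, -0.994, -0.015], [0.008, 0.015, -1.0]] F [ 0.51 -0.46 -3.19] w 0.155
[-4.7 -7.4 33.7]
```

```bash
python3 -m inch '[[-1,-3,-9,0,-0.02],[-1,-1,-2,10,0],[-1,0,-1,8,0],[-1,0,-1,4,0]]';python3 - <<'E'
from h import *
st()
C=np.array([.465,.178]);ey=np.array([.092,.996]);p=C-.025*ey;print(rows([*p,.082]))
E
```

```text
time: 10.9
position: [0.4658, 0.1602, 0.0949]
tool_rot: [3.124, -0.143, 0.019]
ft_force: [1.0, -0.2, -3.7]
grip_width: 0.154
t 10.9 p [0.4658 0.1602 0.0949] R [[0.996, -0.092, 0.012], [-0.091, -0.996, -0.015], [0.013, 0.014, -1.0]] F [ 0.96 -0.23 -3.7 ] w 0.154
[-2.6  7.2 12.9]
```

```bash
python3 -m inch '[[-1,-2,4,4,0],[-1,0,0,4,0],[-1,0,0,3,0],[-1,0,0,2,0]]';python3 - <<'E'
from h import *
st()
C=np.array([.465,.178]);ey=np.array([.092,.996]);p=C-.025*ey;print(rows([*p,.082]))
E
```

```text
time: 11.4
position: [0.4639, 0.1552, 0.0815]
tool_rot: [3.123, -0.144, 0.019]
ft_force: [-3.5, -3.2, 12.1]
grip_width: 0.155
t 11.4 p [0.4639 0.1552 0.0815] R [[0.996, -0.092, 0.012], [-0.092, -0.996, -0.016], [0.013, 0.015, -1.0]] F [-3.55 -3.18 12.09] w 0.155
[-1.   2.2 -0.4]
```

```bash
python3 -m inch '[[-0.3,0,0,-0.5,0],[-0.3,0,0,0,0],[-0.3,0,0,0,0],[-0.3,0,0,0,0],[-0.3,0,0,0,0]]';python3 - <<'E'
from h import *
st()
E
```

```text
time: 12.02
position: [0.4655, 0.1561, 0.0835]
tool_rot: [3.124, -0.144, 0.025]
ft_force: [0.1, 0.2, 0.8]
grip_width: 0.348
t 12.025 p [0.4655 0.1561 0.0835] R [[0.996, -0.092, 0.015], [-0.092, -0.996, -0.015], [0.016, 0.013, -1.0]] F [0.08 0.16 0.83] w 0.348
```

```bash
python3 -m inch '[[-0.3,0,0,-10,0],[-0.3,0,0,-15,0],[-0.3,0,1,-20,0],[-0.3,0,1,-30,0],[-0.3,0,1,-30,0]]';python3 -m inch '[[-1,0,30,-40,0],[-1,0,40,-40,0],[-1,0,30,-30,0],[-1,0,0,0,0]]';python3 - <<'E'
from h import *
st()
im=grab('wrist','w4');cv2.imwrite('pics/tw4.png',np.vstack([cv2.imread('pics/w4.png')[:330]]))
for n in('wrist','top'):
    im=grab(n);X=cloud(im);z=X[...,2]
    m=(z>.092)&(z<.108)&(np.hypot(X[...,0]-.463,X[...,1]-.155)<.06)
    print(n,m.sum())
    if m.sum()>20:P=X[m];print(cv2.minAreaRect(P[:,:2].astype(np.float32)),np.percentile(P[:,2],[10,50,90]))
E
```

```text
time: 12.65
position: [0.4625, 0.1549, 0.1935]
tool_rot: [3.124, -0.142, 0.022]
ft_force: [0.2, -0.0, -0.6]
grip_width: 0.351
time: 13.15
position: [0.4526, 0.0562, 0.3158]
tool_rot: [3.125, -0.137, 0.04]
ft_force: [0.2, -0.2, -0.2]
grip_width: 0.029
t 13.15 p [0.4526 0.0562 0.3158] R [[0.996, -0.087, 0.025], [-0.087, -0.996, -0.015], [0.026, 0.013, -1.0]] F [ 0.19 -0.16 -0.21] w 0.029
wrist 875
((0.45959872007369995, 0.15611854195594788), (0.0145101398229599, 0.09008486568927765), 84.63077545166016) [0.09875031 0.10132807 0.10241845]
top 0
```

View pics/tw4.png

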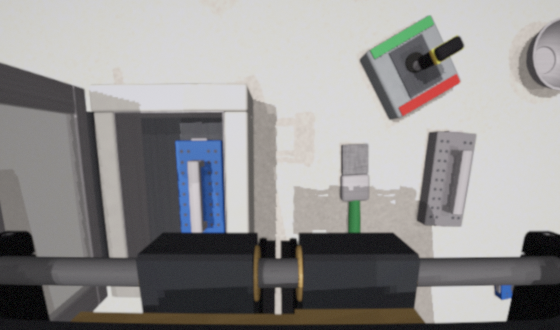

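The wrist view shows the blue cassette lying flat in the tub at (200,185), bar top at z 0.101, as expected. Next I'll check clearance behind the lid.

Run:
```python
from h import *
X=cloud(load('t0'));m=(X[...,1]>.29)&(X[...,2]>.02);P=X[m]
for y in np.arange(.3,.6,.04):
    k=abs(P[:,1]-y)<.02
    if k.sum(): print(round(y,2),k.sum(),P[k,2].max().round(3),P[k,0].min().round(2),P[k,0].max().round(2))
X=cloud(load('s0'));m=(X[...,1]>.29)&(X[...,1]<.5)&(X[...,0]>.2)&(X[...,0]<.7)&(X[...,2]>.02);P=X[m];print(P[:,2].max(),P[:,1].min())
print(rows([.45,.05,.385]))
print(rows([.478,.318,.385]))
```

```text
0.3 1290 0.155 0.81 0.93
0.34 1192 0.158 0.81 0.92
0.38 1052 0.158 0.81 0.92
0.42 1046 0.158 0.81 0.92
0.46 1016 0.158 0.81 0.92
0.5 3974 0.153 0.11 0.92Traceback (most recent call last):
  File "<stdin>", line 6, in <module>
    return umr_maximum(a, axis, None, out, keepdims, initial, where)
ValueError: zero-size array to reduction operation maximum which has no identity
```

```bash
python3 -m inch '[[-1,0,0,-40,0],[-1,0,0,-30,0],[-1,0,-40,0,0],[-1,0,-55,0,0],[-1,0,-55,0,0]]';python3 -m inch '[[-1,0,-55,0,0],[-1,0,-50,0,0],[-1,0,0,0,0]]';python3 - <<'E'
from h import *
st();print(rows([.479,.325,.29]))
E
```

```text
time: 13.92
position: [0.4585, 0.2157, 0.3755]
tool_rot: [3.127, -0.125, 0.011]
ft_force: [0.6, -0.3, 0.1]
grip_width: 0.004
time: 14.3
position: [0.4608, 0.3319, 0.3699]
tool_rot: [3.131, -0.1, -0.004]
ft_force: [-0.5, 0.1, -0.5]
grip_width: 0.004
t 14.3 p [0.4608 0.3319 0.3699] R [[0.998, -0.064, -0.003], [-0.064, -0.998, -0.009], [-0.002, 0.009, -1.0]] F [-0.54  0.06 -0.52] w 0.004
[18.8  4.9 79.9]
```

```bash
python3 -m inch '[[-1,8,0,30,0.03],[-1,5,0,30,0],[-1,2,4,18,0],[-1,0,10,0,0],[-1,0,10,0,0]]';python3 -m inch '[[-1,0,8,0,0],[-1,0,8,0,0],[-1,0,8,0,0]]';python3 - <<'E'
from h import *
st()
E
```

```text
time: 14.92
position: [0.4699, 0.3064, 0.2879]
tool_rot: [3.128, -0.136, -0.012]
ft_force: [-0.9, -0.1, -0.4]
grip_width: 0.006
time: 15.3
position: [0.4687, 0.2805, 0.2908]
tool_rot: [3.129, -0.139, -0.005]
ft_force: [-0.5, 0.3, -0.4]
grip_width: 0.002
t 15.3 p [0.4687 0.2805 0.2908] R [[0.996, -0.089, -0.004], [-0.089, -0.996, -0.009], [-0.003, 0.01, -1.0]] F [-0.45  0.32 -0.37] w 0.002
```

```bash
python3 -m inch '[[-1,0,9,0,0],[-1,0,10,0,0],[-1,0,10,1,0],[-1,0,10,1,0],[-1,0,10,2,0]]';python3 - <<'E'
from h import *
s=st();p=s['position'];C=np.array([.465,.178]);ey=np.array([.092,.996]);ex=np.array([.996,-.092]);print('s',(p[:2]-C)@ey,'x',(p[:2]-C)@ex)
E
```

```text
time: 15.92
position: [0.4637, 0.2307, 0.2874]
tool_rot: [3.133, -0.136, -0.004]
ft_force: [0.2, 1.7, -0.1]
grip_width: 0.005
t 15.925 p [0.4637 0.2307 0.2874] R [[0.996, -0.086, -0.003], [-0.086, -0.996, -0.006], [-0.002, 0.006, -1.0]] F [ 0.16  1.66 -0.12] w 0.005
s 0.0523722641308316 x -0.006165844368339714
```

```bash
python3 -m inch '[[-1,0,12,2,0],[-1,0,12,4,0],[-1,0,12,5,0],[-1,0,12,6,0],[-1,0,12,8,0]]';python3 - <<'E'
from h import *
s=st();p=s['position'];C=np.array([.465,.178]);ey=np.array([.092,.996]);ex=np.array([.996,-.092]);print('s',(p[:2]-C)@ey,'x',(p[:2]-C)@ex)
E
```

```text
time: 16.55
position: [0.4579, 0.1663, 0.2614]
tool_rot: [3.132, -0.136, -0.004]
ft_force: [0.1, 0.6, -0.7]
grip_width: 0.007
t 16.55 p [0.4579 0.1663 0.2614] R [[0.996, -0.087, -0.003], [-0.087, -0.996, -0.006], [-0.002, 0.006, -1.0]] F [ 0.13  0.62 -0.69] w 0.007
s -0.012296497671341129 x -0.006031943047351378
```

```bash
python3 -m inch '[[-1,0,9,6,0],[-1,0,8,7,0],[-1,0,8,7,0],[-1,0,7,7,0],[-1,0,7,8,0]]';python3 - <<'E'
from h import *
s=st();p=s['position'];C=np.array([.465,.178]);ey=np.array([.092,.996]);ex=np.array([.996,-.092]);print('s',(p[:2]-C)@ey,'x',(p[:2]-C)@ex)
E
```

```text
time: 17.18
position: [0.454, 0.1238, 0.2241]
tool_rot: [3.132, -0.137, -0.004]
ft_force: [-0.5, 1.4, 0.5]
grip_width: 0.004
t 17.175 p [0.454  0.1238 0.2241] R [[0.996, -0.087, -0.003], [-0.087, -0.996, -0.007], [-0.002, 0.007, -1.0]] F [-0.46  1.39  0.54] w 0.004
s -0.0550288848740458 x -0.00595963373331835
```

```bash
python3 -m inch '[[-1,0,5,9,0],[-1,0,5,9,0],[-1,0,4,9,0],[-1,0,4,9,0],[-1,0,3,8,0]]';python3 - <<'E'
from h import *
s=st();p=s['position'];C=np.array([.465,.178]);ey=np.array([.092,.996]);ex=np.array([.996,-.092]);print('s',(p[:2]-C)@ey,'x',(p[:2]-C)@ex)
im=grab('scene','s5');cv2.imwrite('pics/s5v.png',cv2.resize(im['color'][60:260,200:420,::-1],None,fx=2.5,fy=2.5))
E
```

```text
time: 17.8
position: [0.4519, 0.1, 0.177]
tool_rot: [3.13, -0.138, -0.005]
ft_force: [0.4, 0.9, -0.1]
grip_width: 0.004
t 17.8 p [0.4519 0.1    0.177 ] R [[0.996, -0.088, -0.003], [-0.088, -0.996, -0.008], [-0.003, 0.008, -1.0]] F [ 0.38  0.93 -0.08] w 0.004
s -0.07888145488459825 x -0.005904512546715763
```

View pics/s5v.png

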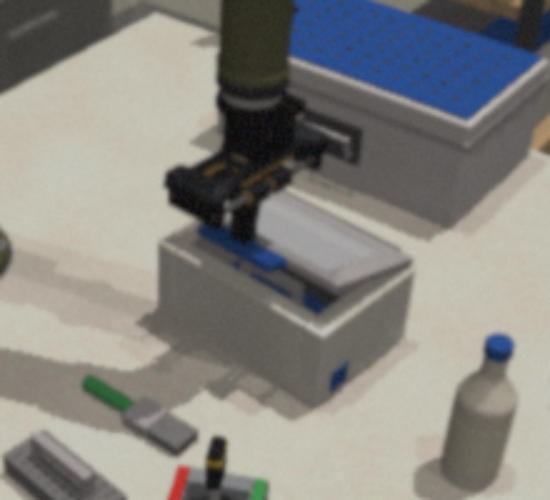

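The lid is at about 0.25 rad with the fingertips on its lip at (243,235). I'll finish slowly.

```bash
python3 -m inch '[[-1,0,1,8,0],[-1,0,1,8,0],[-1,0,1,7,0],[-1,0,1,6,0],[-1,0,1,5,0]]';python3 -m inch '[[-1,0,0,4,0],[-1,0,0,4,0],[-1,0,0,4,0],[-1,0,0,4,0]]'
```

```text
time: 18.48
position: [0.451, 0.0938, 0.14]
tool_rot: [3.13, -0.138, -0.006]
ft_force: [-0.2, 0.6, 0.6]
grip_width: 0.005
time: 18.98
position: [0.4511, 0.0935, 0.1278]
tool_rot: [3.127, -0.139, -0.008]
ft_force: [-16.2, -3.9, 47.7]
grip_width: 0.001
```

```bash
python3 -m inch '[[-1,0,0,-10,0],[-1,0,0,-40,0],[-1,0,0,-50,0],[-1,0,10,-40,0],[-1,0,40,0,0]]';python3 -m inch '[[-1,0,50,0,0],[-1,0,55,0,0],[-1,0,55,0,0]]';python3 - <<'E'
from h import *
s=st()
C=np.array([.465,.178]);ey=np.array([.092,.996]);ex=np.array([.996,-.092])
for n in('top','scene'):
    X=cloud(grab(n,n[0]+'6'));d=X[...,:2]-C;sx=d@ex;sy=d@ey;z=X[...,2]
    for y0 in(.07,0,-.06,-.1):
        m=(abs(sy-y0)<.008)&(abs(sx)<(.12 if y0>-.08 else .05))&(z>.09);print(n,y0,m.sum(),np.nanmedian(z[m]).round(4) if m.sum() else None)
X=cloud(load('t6'));z=X[...,2];d=X[...,:2]-[.602,-.145]
m=(np.hypot(d[...,0],d[...,1])<.06)&(z>.118);P=X[m];print('toggle',m.sum(),cv2.minAreaRect(P[:,:2].astype(np.float32)),P.max(0))
# push start: 60 mm back on red side
dr=np.array([.904,.427]);print('start',np.array([.603,-.145])-.07*dr)
print(rows([*(np.array([.603,-.145])-.07*dr),.26]))
E
```

```text
time: 19.6
position: [0.4476, 0.0486, 0.2735]
tool_rot: [3.129, -0.126, -0.006]
ft_force: [-0.0, -1.3, -1.3]
grip_width: 0.006
time: 19.98
position: [0.4352, -0.1132, 0.2762]
tool_rot: [3.128, -0.117, 0.0]
ft_force: [-0.1, 0.2, -0.3]
grip_width: 0.009
t 19.975 p [ 0.4352 -0.1132  0.2762] R [[0.997, -0.075, -0.0], [-0.075, -0.997, -0.011], [0.0, 0.011, -1.0]] F [-0.11  0.19 -0.25] w 0.009
top 0.07 843 0.129
top 0 838 0.1276
top -0.06 835 0.129
top -0.1 372 0.1293
scene 0.07 263 0.1282
scene 0 248 0.1287
scene -0.06 247 0.1298
scene -0.1 156 0.129
toggle 128 ((0.6026901602745056, -0.145014688372612), (0.016668371856212616, 0.03290828317403793), 27.10556411743164) [ 0.61758184 -0.12829336  0.13652243]
start [ 0.53972 -0.17489]
[110.2  46.8  16.1]
```

The lid is flat (0.128–0.130 m all over) and the toggle is upright. Now I'll align for the toggle.

```bash
python3 -m inch '[[-1,0,0,0,-0.17],[-1,0,0,0,-0.17],[-1,0,0,0,-0.17],[-1,0,0,0,0]]';python3 - <<'E'
from h import *
s=st();print(np.round(s['joint_positions'],2));dr=np.array([.904,.427]);print(rows([*(np.array([.603,-.145])-.065*dr),.24]))
E
```

```text
time: 20.58
position: [0.4339, -0.1178, 0.2745]
tool_rot: [3.058, 0.678, -0.008]
ft_force: [0.3, 0.9, 0.2]
grip_width: 0.006
t 20.575 p [ 0.4339 -0.1178  0.2745] R [[0.906, 0.422, -0.003], [0.422, -0.906, -0.01], [-0.007, 0.008, -1.0]] F [0.28 0.95 0.22] w 0.006
[ 0.69 -0.12 -0.45  1.82 -0.04  1.43 -0.88]
[77.1 96.1 34.7]
```

```bash
python3 -m inch '[[-1,24,32,10,0],[-1,26,32,10,0],[-1,22,28,10,0],[-1,0,0,0,0]]';python3 - <<'E'
from h import *
s=st();dr=np.array([.904,.427]);print(rows([*(np.array([.603,-.145])-.06*dr),.102]))
E
```

```text
time: 21.08
position: [0.5413, -0.1714, 0.244]
tool_rot: [3.062, 0.657, -0.006]
ft_force: [-0.0, -0.0, -0.1]
grip_width: 0.002
t 21.075 p [ 0.5413 -0.1714  0.244 ] R [[0.912, 0.41, -0.002], [0.41, -0.912, -0.01], [-0.006, 0.009, -1.0]] F [-0.01 -0.03 -0.06] w 0.002
[  8.    1.1 142. ]
```

```bash
python3 -m inch '[[-1,0,0,45,0],[-1,0,0,45,0],[-1,0,0,35,0],[-1,0,0,15,0],[-1,0,0,0,0]]';python3 - <<'E'
from h import *
s=st();dr=np.array([.904,.427]);print(rows([*(np.array([.603,-.145])-.025*dr),.102]),rows([*(np.array([.603,-.145])+.008*dr),.102]))
E
```

```text
time: 21.7
position: [0.5412, -0.1701, 0.1035]
tool_rot: [3.064, 0.644, -0.001]
ft_force: [-0.3, -0.3, 0.6]
grip_width: 0.008
t 21.7 p [ 0.5412 -0.1701  0.1035] R [[0.916, 0.402, 0.002], [0.402, -0.915, -0.01], [-0.003, 0.01, -1.0]] F [-0.34 -0.3   0.55] w 0.008
[41.7  2.6  1.4] [74.7  1.7  1.3]
```

```bash
python3 -m inch '[[-1,14,1,0,0],[-1,14,1,0,0],[-1,10,0,0,0],[-1,10,0,0,0],[-1,10,0,0,0]]';python3 - <<'E'
from h import *
s=st();dr=np.array([.904,.427]);print('along F',s['ft_force'][:2]@dr,rows([*(np.array([.603,-.145])+.008*dr),.102]))
E
```

```text
time: 22.32
position: [0.6007, -0.1478, 0.1082]
tool_rot: [3.061, 0.641, 0.006]
ft_force: [-3.9, -0.7, -1.3]
grip_width: 0.0
t 22.325 p [ 0.6007 -0.1478  0.1082] R [[0.916, 0.401, 0.007], [0.401, -0.916, -0.013], [0.001, 0.015, -1.0]] F [-3.88 -0.68 -1.25] w 0.0
along F -3.8021247063641663 [11.2 -2.   6.2]
```

```bash
python3 -m inch '[[-1,6,0,2,0],[-1,5,0,1,0],[-1,4,0,0,0]]';python3 - <<'E'
from h import *
s=st();dr=np.array([.904,.427]);print('along F',s['ft_force'][:2]@dr,(s['position'][:2]-np.array([.603,-.145]))@dr)
E
```

```text
time: 22.7
position: [0.6112, -0.1431, 0.1047]
tool_rot: [3.062, 0.639, -0.01]
ft_force: [-14.4, -2.8, 9.5]
grip_width: 0.008
t 22.7 p [ 0.6112 -0.1431  0.1047] R [[0.916, 0.4, -0.004], [0.4, -0.916, -0.015], [-0.009, 0.012, -1.0]] F [-14.39  -2.83   9.51] w 0.008
along F -14.216344510746334 0.008247657464863861
```

Along-push force of 14 N is well past the spring's 5 N, so it's at the stop. I'll hold and measure.

```bash
python3 -m inch '[[-1,0.5,0,0,0],[-1,0.5,0,0,0],[-1,0.5,0,0,0],[-1,0.5,0,0,0],[-1,0.5,0,0,0]]';python3 -m inch '[[-1,0.5,0,0,0],[-1,0.5,0,0,0],[-1,0.5,0,0,0],[-1,0.5,0,0,0],[-1,0.5,0,0,0]]'
python3 - <<'E'
from h import *
s=st();im=grab('scene','s7');X=cloud(im);z=X[...,2]
uv=proj(im,[.603,-.145,.1])[0].astype(int);print(uv)
dr=np.array([.904,.427]);ex=np.array([.427,-.904]);d=X[...,:2]-[.603,-.145]
hsv=cv2.cvtColor(im['color'],cv2.COLOR_RGB2HSV);yl=(hsv[...,0]>18)&(hsv[...,0]<35)&(hsv[...,1]>110)&(np.hypot(d[...,0],d[...,1])<.08)&(z>.08)
print('yellow along,z',yl.sum(),[ (round(float(a),3),round(float(b),3)) for a,b in zip((d@dr)[yl],z[yl])][:12])
u,v=uv;cv2.imwrite('pics/s7v.png',cv2.resize(im['color'][v-60:v+60,u-75:u+75,::-1],None,fx=4,fy=4))
E
```

```text
time: 23.32
position: [0.6106, -0.1433, 0.1051]
tool_rot: [3.062, 0.636, -0.022]
ft_force: [-5.4, 0.6, 4.7]
grip_width: 0.006
time: 23.95
position: [0.6106, -0.1433, 0.1051]
tool_rot: [3.062, 0.635, -0.03]
ft_force: [-6.6, 0.5, 4.5]
grip_width: 0.004
t 23.95 p [ 0.6106 -0.1433  0.1051] R [[0.917, 0.397, -0.016], [0.397, -0.918, -0.018], [-0.022, 0.01, -1.0]] F [-6.63  0.46  4.51] w 0.004
[286 247]
yellow along,z 12 [(0.003, 0.518), (0.063, 0.469), (-0.002, 0.378), (-0.019, 0.337), (-0.002, 0.209), (0.001, 0.215), (0.019, 0.224), (-0.023, 0.192), (-0.01, 0.21), (-0.011, 0.213), (0.036, 0.116), (0.036, 0.113)]
```

View pics/s7v.png

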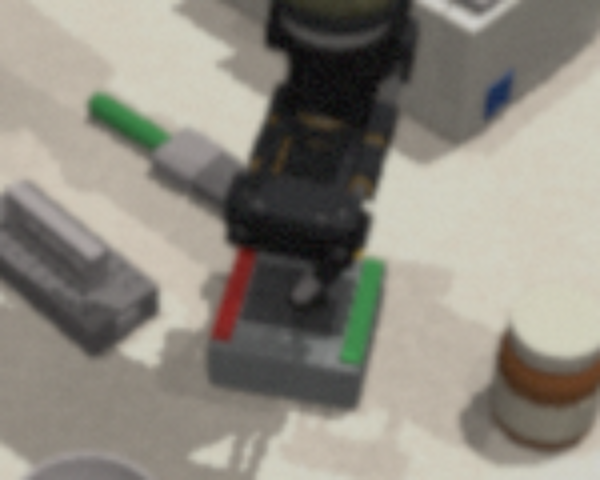

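The toggle leans to the green stripe (shaft at (305,290) leaning right). The hold force fell to 6 N, so I'll press a bit harder and hold again to be sure, then let go.

```bash
python3 -m inch '[[-1,3,0,0,0],[-1,2,0,0,0],[-1,2,0,0,0],[-1,2,0,0,0],[-1,2,0,0,0]]';python3 -m inch '[[-1,2,0,0,0],[-1,2,0,0,0],[-1,2,0,0,0],[-1,2,0,0,0],[-1,2,0,0,0]]';python3 -m inch '[[-1,2,0,0,0],[-1,2,0,0,0]]'; python3 -m inch '[[-1,-15,0,0,0],[-1,-25,0,0,0],[-1,-25,0,0,0],[-1,-10,0,-20,0],[-1,0,0,-50,0]]';python3 -m inch '[[-1,0,0,-50,0],[-1,-30,0,-30,0],[-1,-40,0,0,0],[-1,-20,0,0,0],[-1,0,0,0,0]]'
python3 - <<'E'
from h import *
s=st();im=grab('top','t8');X=cloud(im);z=X[...,2]
C=np.array([.465,.178]);ey=np.array([.092,.996]);ex=np.array([.996,-.092])
d=X[...,:2]-[.602,-.145]
m=(np.hypot(d[...,0],d[...,1])<.06)&(z>.118)&(z<.15);P=X[m];print('toggle',m.sum(),cv2.minAreaRect(P[:,:2].astype(np.float32)),np.median(P[:,2]))
d=X[...,:2]-C
for y0 in(.07,0,-.06,-.1):
    m=(abs(d@ey-y0)<.008)&(abs(d@ex)<.05)&(z>.09);print(y0,m.sum(),np.median(z[m]).round(4))
m=(z>.054)&(z<.07)&(np.hypot(X[...,0]-.442,X[...,1]+.203)<.06);print('grey',m.sum(),cv2.minAreaRect(X[m][:,:2].astype(np.float32)) if m.any() else 0)
E
```

```text
time: 24.62
position: [0.6109, -0.1432, 0.1052]
tool_rot: [3.062, 0.629, -0.066]
ft_force: [-9.6, -1.9, 7.3]
grip_width: 0.005
time: 25.25
position: [0.6108, -0.1431, 0.1054]
tool_rot: [3.062, 0.623, -0.1]
ft_force: [-8.6, -0.7, 7.2]
grip_width: 0.002
time: 25.5
position: [0.6108, -0.1431, 0.1055]
tool_rot: [3.061, 0.62, -0.114]
ft_force: [-8.3, -0.8, 7.0]
grip_width: 0.004
time: 26.12
position: [0.5458, -0.1704, 0.1795]
tool_rot: [3.064, 0.621, -0.105]
ft_force: [1.2, 0.1, 0.9]
grip_width: 0.004
time: 26.75
position: [0.4757, -0.2021, 0.2808]
tool_rot: [3.051, 0.628, -0.064]
ft_force: [-0.4, -0.1, 1.1]
grip_width: 0.006
t 26.75 p [ 0.4757 -0.2021  0.2808] R [[0.918, 0.395, -0.035], [0.394, -0.919, -0.033], [-0.045, 0.017, -0.999]] F [-0.35 -0.15  1.08] w 0.006
toggle 130 ((0.602970540523529, -0.1449676752090454), (0.017820406705141068, 0.033292416483163834), 25.955026626586914) 0.13028607756039784
0.07 345 0.129
0 351 0.1272
-0.06 351 0.129
-0.1 362 0.1292
grey 0 0
```

View pics/t8.png

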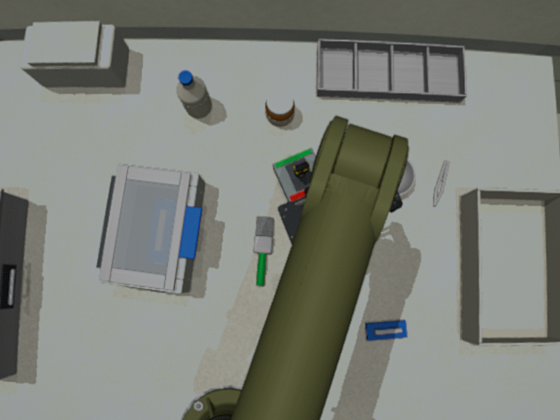

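The final top view shows the lid shut over the cassette (visible through the window at about (150,230)) and the toggle upright at (301,170). The brush, jar, bottle and forceps are where they were.

```bash
python3 -c "
from bench import ctrl
print(ctrl.close_job())"
```

```text
the job is handed in; nothing more can be done
None
```

I put the blue cassette in the cleaner, shut the lid, worked the toggle to green, and handed the job in at about 27 s of the 69 s allowed.

- **Cassette:** It lies flat inside the tub; its bar top measured 0.101 m, against the 0.102 m expected. The first grasp closed on nothing because I lifted before the fingers had shut. The cassette had not moved, and the second grasp held. It touched down with about 12 N before I let go.
- **Lid:** I pushed it down slowly by the lip, and it measures flat at 0.127–0.129 m, where 0.128 m is shut. The fingertips pressed with 48 N for a moment as it seated. That is more than I wanted, but well under the 120 N wrist limit. I take the 40 N limit to cover only the arm and the gripper's body, not the fingertips.
- **Toggle:** I pushed it towards green until it would move no further, holding for about 2.8 s. It never went towards red, and after release it measured upright again, with its top at 0.130 m. I judged the stop from the force (6–14 N) with no further movement, because the picture could only roughly confirm the angle.
- **Not checked at the end:** The arm hid the grey cassette and part of the bowl in the last top view. The scene picture taken during the toggle hold showed the grey cassette where it had been, and I never touched either one. The robot was touching nothing at hand-in.

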